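# Tip the drained vial plates over onto their bases

### The job

Two empty autosampler vial plates have been left standing on edge on the drying mat to drain. With the fingertips, push each one over so that it lies flat on its base on the mat, vial holes facing up, about where it stood. Push lightly near the top and let the plate tip: do not grip, lift or carry the plates or shove them along, and leave the other things on the bench alone.

Things in the scene. Friction and masses are not known exactly. Their poses are not given: they have to be found in the camera images.
- small_hole_plate: Grey plastic block, 128 mm (y) x 86 mm (z, up at first) x 38 mm (x), 0.13 kg, loose, standing on a long edge. Origin at its centre: 43 mm above the mat standing, 19 mm lying. +x points out of the face with 48 round holes (8 x 6, 11.6 mm wide), level at first and up when done; the -x face, with six shallow square pockets, is its base. The other plate faces about the reverse way.
- large_hole_plate: Like the small-hole plate, but thicker and with 24 wider holes (6 x 4, 15.2 mm): 128 mm (y) x 86 mm (z, up at first) x 44 mm (x), 0.15 kg, loose. Origin at its centre: 43 mm above the mat standing, 22 mm lying. +x points out of the face with the holes, the -x face is its base. One plate's holes face roughly towards the robot, the other's away.
- drying_mat: Dark grey rubber mat fixed to the bench, 360 mm (x, away from the robot) by 580 mm (y), 3 mm thick, with a lip 5 mm high. Origin: centre of its underside, at bench height. A plate pushed level near the top of its hole face hardly slides: it turns about the bottom edge of its base face, balances at 24 to 27 degrees and then falls onto its base by itself.
- solvent_bottle: Bystander, to be left alone: pale glass laboratory bottle with blue cap, 86 mm in diameter and 176 mm tall, standing on the bench beyond the right end of the mat. Origin at the centre of its underside.
- amber_bottle: Bystander, to be left alone: small amber bottle with white cap, 42 mm in diameter and 85 mm tall, standing on the mat between the two plates. Origin at the centre of its underside.
- vial_carton: Bystander, to be left alone: closed brown cardboard carton, 75 x 105 x 42 mm, standing on the bench farther left than the pen. Origin at the centre of its underside.
- marker_pen: Bystander, to be left alone: blue marker pen 138 mm long and 12 mm thick, lying on the bench just beyond the left end of the mat. Origin under the middle of the pen, which lies along its x axis.
Things that resemble listed ones, but are neither listed nor needed, are in the scene too. What is shaped like the small_hole_plate but green is not meant. What is shaped like the large_hole_plate but orange is not meant.

How it is judged (in metres and radians):
At the end, for the whole second after the job is handed in: Both plates lie flat on their bases on the mat with the holes up (within 0.06 rad of level), at rest, each centre no more than 100 mm from where it started (tipping alone moves it about 67 mm) (angle between each of small_hole_plate, large_hole_plate's own x axis and vertical below 0.06 rad and height (world z) of small_hole_plate below 0.026 m and height (world z) of large_hole_plate below 0.029 m and distance of each of small_hole_plate, large_hole_plate from where it was at the start of the episode below 0.1 m and contact force between each of small_hole_plate, large_hole_plate and drying_mat above 0.2 N and linear speed of each of small_hole_plate, large_hole_plate below 0.02 m/s); the robot touches nothing.
It fails at once if a plate was lifted clear of the mat (its centre over 65 mm high; tipping alone brings it to about 51 mm) (height (world z) of any of small_hole_plate, large_hole_plate above 0.065 m).
It fails at once if a plate was gripped or pressed hard (over 15 N between the fingers and a plate) instead of being pushed lightly (contact force between the fingers and small_hole_plate above 15 N or contact force between the fingers and large_hole_plate above 15 N).
It fails at once if a plate was pushed with the arm or the gripper's body instead of the fingers (contact force between the arm and small_hole_plate above 1 N or contact force between the arm and large_hole_plate above 1 N).
It fails at once if another thing on the bench was moved by more than 20 mm or knocked over (distance of any of solvent_bottle, amber_bottle, vial_carton, marker_pen from where it was at the start of the episode above 0.02 m or angle between any of solvent_bottle, amber_bottle's own z axis and vertical above 0.3 rad).
It also fails if it takes over 48 s, if anything falls off the work surface, if the arm or the gripper's body presses on something with over 40 N, if the wrist force passes 120 N, or if a joint passes its speed limit or range.

### The arm

A 6-joint arm with a two-finger parallel gripper is mounted at the origin on the work surface. World frame = base frame: x ahead of the robot, y to its left, z up, the work surface at z = 0. Lengths are in mm, angles in degrees, forces in N, time in s.
With the tool pointing down it reaches from about 350 to 850 mm from the base axis. Payload 8.1 kg.
Tool frame: the origin (TCP) lies on the centre line of the jaws, within the pads' length; the fingertips stand 19 mm ahead of it and the grasp point (between the pads) is the TCP (r.tip_reach is the z of the fingertips in the tool frame, in mm); z points along the fingers, y is the line along which they close (so a half turn about z gives the same grasp; the last joint's range is limited). The gripper opens to 85 mm and grips with 20 to 120 N. Pads are 22 mm wide; open, the fingers measure 114 mm over their backs; the gripper's body (76 mm by 85 mm) begins 54 mm behind the grasp point. The pads swing forward as they close: fully open they stand 13 mm farther back than shut.
Start: joints at [69.477, 7.471, 85.268, -0, 87.261, -4.893], TCP at [161.635, 577.823, 250.292] pointing down, gripper open.
Joint ranges: [-169.43, 169.43], [-51.17, 129.36], [1.28, 143.12], [-76.62, 256.62], [0, 156.53], [-152.29, 152.29]. Speed limits (degrees/s): [136.94, 136.94, 159.86, 180, 180, 180].

### API

Orientations are given as [roll, pitch, yaw] about the fixed x, y, z axes, in that order (R = Rz(yaw) Ry(pitch) Rx(roll)).
In Python, from bench import r gives the robot as it stands. The module is installed in compiled form; this text tells all that it offers.
- The arm moves only by the shell command python3 -m handwheel 'ROWS' [FORCE]. ROWS is JSON, a list of rows, each a list of 7 numbers: the shift along the tool's x, y, z in m, then the turn, a rotation vector about the tool's x, y, z in degrees, then the finger opening in m, from 0 to 0.0854. In form: [[tx, ty, tz, ax, ay, az, claw], ...]. A call has 1 to 8 rows; each row shifts and turns the commanded pose from where the row before left it, along the tool's axes as they then stand; what a row does not reach is not made up. A row lasts 1/12 s, in which the tool goes at most 41.7 mm and 7.16 degrees, less where a joint would pass 70% of its speed; a pose out of reach is approached as far as the arm can. A call with a gripper value outside its range is refused whole. The fingers move at their own pace and stop on an object; FORCE is the grip in N (left out, the last holds). Time passes only in rows, so rows that do not move let the fingers close. It gives the time, the measured TCP pose, the force, the opening and the grip force at its end, in the units of the state.
- r.sense(): the state, without advancing time (a new reading comes with each control period).
- r.snapshot(name): name is "scene" or "top" or "wrist"; returns (picture, depth): 480x640x3 uint8, blue, green, red; 480x640 float32, mm along the optical axis (not along the pixel's ray), 0 where there is no reading.
- r.calibration(name): a dict with "vfov" (degrees; the focal length in pixels is half the picture's height over the tangent of half this angle, whatever the lens; pixels are square), "cx", "cy" (the principal point, pixels), "rvec" (rotation vector, rad) and "tvec" (3), from world to camera coordinates, as OpenCV has them; the wrist camera has in their place "tool_from_camera" (4x4, takes a point from camera to tool coordinates, whose origin is the TCP and whose axes are the flange's). Camera axes: x right, y down, z forward; pixel columns grow to the right and rows downward; lengths in mm; the calibration is good to about 2 mm. The wrist camera is an equidistant fisheye: a pixel r from the principal point sees the ray r / f radians off the axis. A picture is of the moment at which its call begins: read the wrist's pose just before it. calibration takes no time and is no camera call.
- r.hand_in(): hands the job in; it is judged then, once.
The state is a dict: "time": time; "joint_pos": joint angles; "qd": joint speeds; "joint_efforts": joint torques, N m; "tool_pos": TCP position; "tcp_rot": TCP orientation; "ft_force": force on the tool from outside, world axes, zero at the start; "wrist_torque": the same for the moment, N m; "finger_gap": finger opening in mm; "grip_force": force on a finger pad.
Only numpy, scipy, OpenCV 4.12 (cv2) and the standard library are available. Lean on these libraries where they do the work, as an engineer would, in place of code of your own. Each camera call takes 0.05 s, during which the arm holds its last target. There are 200 camera calls.

## Working session

There is one attempt and no reset: what is moved stays moved. The work goes in short steps, Python scripts to look and compute and a shell command to move; the robot and the scene stay as the last step left them, time stands still between calls to the robot, and variables do not carry over. Pictures are saved under pics/ and viewed, at most 10 in all, crops included, and the job is handed in when it is done.

```bash
mkdir -p pics; cat > h.py <<'E'
import numpy as np, cv2
from bench import r
def cal(n):
    c=r.calibration(n); f=240/np.tan(np.radians(c["vfov"])/2)
    R=cv2.Rodrigues(np.array(c["rvec"],float))[0]; return f,c["cx"],c["cy"],R,np.array(c["tvec"],float).ravel()
def cloud(n,d):
    f,cx,cy,R,t=cal(n); v,u=np.mgrid[:480,:640]
    P=np.dstack([(u-cx)/f*d,(v-cy)/f*d,d])
    W=(P-t)@R; W[d==0]=np.nan; return W
E
python3 - <<'E'
from h import *
s=r.sense(); print(s)
for n in("scene","top"):
    b,d=r.snapshot(n); cv2.imwrite(f"pics/{n}.png",b); np.save(n+".npy",d); print(n,(d>0).mean(), cal(n)[:3], -cal(n)[3].T@cal(n)[4])
E
```

```text
{'time': 0.0, 'joint_pos': array([ 6.94785111e+01,  7.51693185e+00,  8.53294510e+01, -7.39989653e-04,
        8.72607865e+01, -4.89506992e+00]), 'qd': array([ 0.05977188,  0.03815828,  0.08181894, -0.01763301, -0.14755033,
        0.02414806]), 'joint_efforts': array([-3.84870200e-04, -5.69402182e+01, -5.00551379e+01, -1.94834229e-04,
        1.46721618e-02,  7.11385884e-07]), 'tool_pos': array([161.44087308, 577.33989746, 249.22373379]), 'tcp_rot': array([-1.79893159e+02, -8.40849711e-03,  1.64373609e+02]), 'ft_force': array([-0.13838971, -0.09890069, -0.12088414]), 'wrist_torque': array([-0.04349845,  0.04779272,  0.01358128]), 'grip_force': 0.0, 'finger_gap': 85.25559488463286}
scene 0.99580078125 (np.float64(454.5483962833426), 317.4348271200117, 240.33988137990545) [893.11133293 477.07364028 870.43053214]
top 0.9958072916666667 (np.float64(449.03493770778005), 320.68799168429064, 247.15308203199936) [ 227.10928295   37.98457947 1277.56072069]
```

View pics/scene.png

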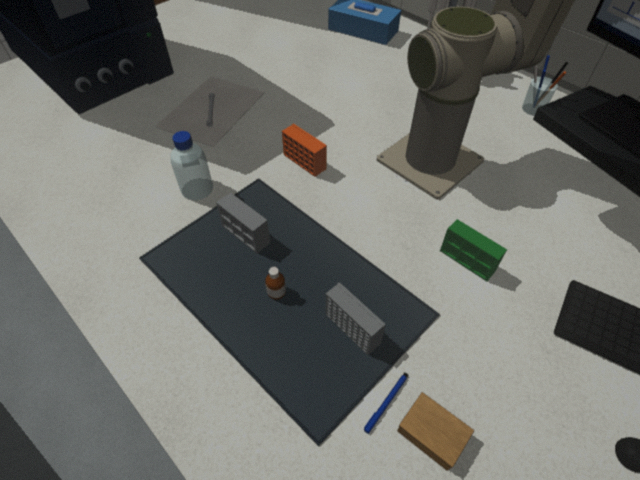

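View pics/top.png

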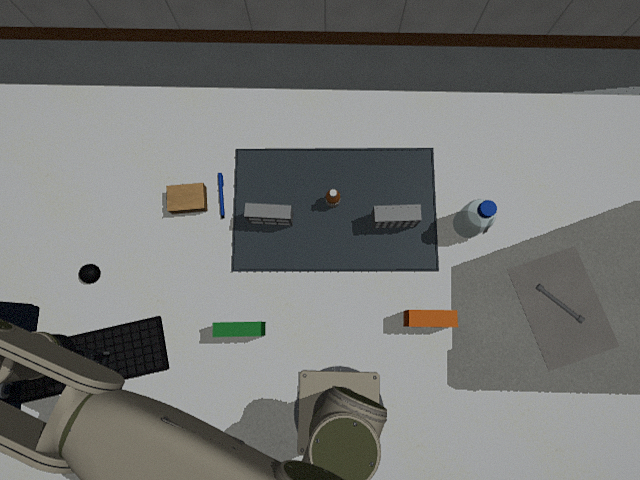

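```bash
python3 - <<'E'
from h import *
b=cv2.imread("pics/scene.png"); 
t=cv2.imread("pics/top.png")
z=lambda im,x,y,w,h,k=4:cv2.resize(im[y:y+h,x:x+w],(400,300),interpolation=cv2.INTER_CUBIC)
g=np.vstack([np.hstack([z(b,310,275,80,80),z(b,205,180,80,80)]),np.hstack([z(t,235,190,68,51),z(t,363,190,68,51)])])
cv2.imwrite("pics/crop.png",cv2.convertScaleAbs(g,alpha=1.5))
for n in("top","scene"):
    W=cloud(n,np.load(n+".npy"))
    for nm,y0,y1 in(("left",100,290),("right",-260,-60)):
        m=(W[...,2]>82)&(W[...,2]<97)&(W[...,0]>380)&(W[...,0]<760)&(W[...,1]>y0)&(W[...,1]<y1)
        P=W[m]; 
        if len(P)>20:
            print(n,nm,len(P),P.mean(0).round(),cv2.minAreaRect(P[:,:2].astype(np.float32)),np.median(P[:,2]))
    # objects above mat
    m=(W[...,2]>12)&(W[...,0]>380)&(W[...,0]<800)&(W[...,1]>-330)&(W[...,1]<450)&(W[...,2]<230)
    k,l,st,c=cv2.connectedComponentsWithStats(m.astype(np.uint8))
    for i in range(1,k):
        if st[i,4]>40: P=W[l==i]; print("  ",c[i].round(),st[i,4],np.percentile(P,2,0).round(),np.percentile(P,98,0).round())
E
```

```text
top left 632 [535. 206.  87.] ((534.6011352539062, 206.2535400390625), (127.66851043701172, 39.4213752746582), 87.82914733886719) 87.17519306001466
top right 747 [ 537. -148.   88.] ((537.1279296875, -148.3051300048828), (45.69386291503906, 126.71883392333984), 3.1563103199005127) 87.91031812586309
   [195. 197.] 552 [547. 396.  16.] [622. 449.  46.]
   [332. 198.] 217 [570.  10.  18.] [604.  49.  90.]
   [268. 213.] 875 [514. 143.  16.] [553. 268.  92.]
   [396. 216.] 1029 [ 512. -210.   23.] [559. -85.  92.]
   [461. 218.] 268 [ 507. -330.   14.] [ 556. -320.  128.]
scene left 1192 [537. 211.  89.] ((536.4390869140625, 208.00128173828125), (128.4599151611328, 39.69376754760742), 87.96031188964844) 89.24913028181598
scene right 868 [ 540. -143.   89.] ((539.3970947265625, -147.04898071289062), (46.437522888183594, 131.09048461914062), 3.1955506801605225) 89.27548543518292
   [198. 177.] 755 [ 509. -330.   14.] [ 562. -318.  128.]
   [244. 221.] 1677 [ 516. -207.   14.] [564. -82.  92.]
   [275. 283.] 495 [577.  19.  15.] [613.  52.  90.]
   [354. 317.] 2138 [519. 148.  18.] [557. 272.  92.]
   [421. 419.] 1374 [551. 401.  17.] [627. 449.  46.]
```

View pics/crop.png

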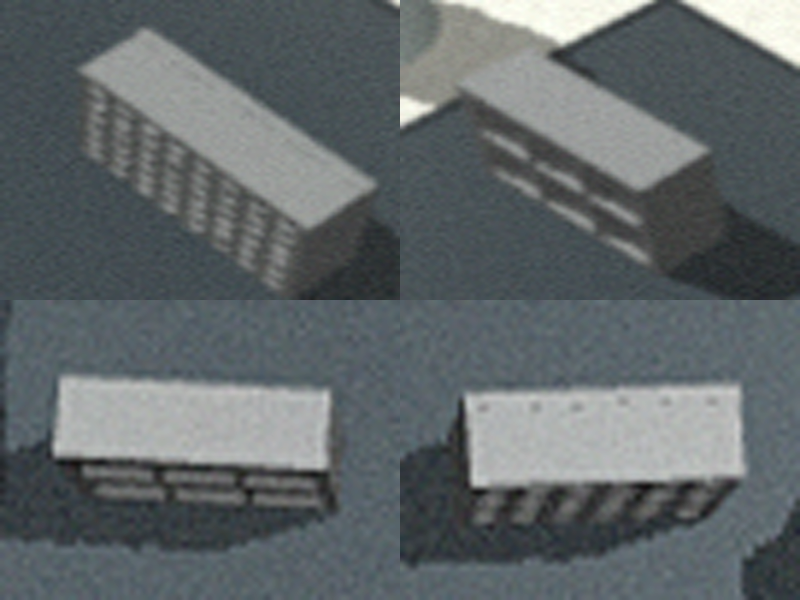

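Candidates in the top picture:
- Grey left plate (268,213): 38 mm thick, 8x6 holes facing away from the robot, pockets facing it. This is small_hole_plate.
- Grey right plate (396,216): 45 mm thick, 6 hole columns facing the robot, pockets facing away. This is large_hole_plate.
- Green (238,329) and orange (431,319): decoys.

The crop confirms both choices. I'll push the left plate towards -x and the right plate towards +x.

```bash
python3 -c "
from bench import r;print(r.tip_reach)"
python3 -m handwheel '[[0,0,0,0,0,-6.7,0],[0,0,0,0,0,-6.7,0],[-0.0283,-0.022,0,0,0,0,0],[-0.0283,-0.022,0,0,0,0,0],[-0.0283,-0.022,0,0,0,0,0],[-0.0283,-0.022,0,0,0,0,0],[-0.0283,-0.022,0,0,0,0,0],[-0.0283,-0.022,0,0,0,0,0]]' 20
python3 -m handwheel '[[-0.0283,-0.022,0,0,0,0,0],[-0.0283,-0.022,0,0,0,0,0],[-0.0283,-0.022,0,0,0,0,0],[-0.0283,-0.022,0,0,0,0,0],[-0.0283,-0.022,0,0,0,0,0],[-0.0283,-0.022,0,0,0,0,0],[-0.0283,-0.022,0,0,0,0,0]]'
```

```text
19.0
time: 0.77
tool_pos: [327.0, 437.9, 249.8]
tcp_rot: [-180.0, -0.0, 177.8]
ft_force: [0.4, 0.6, -0.4]
finger_gap: 0.1
grip_force: 0.0
time: 1.35
tool_pos: [519.0, 276.2, 249.8]
tcp_rot: [-180.0, -0.0, 177.8]
ft_force: [-0.3, 1.5, 0.0]
finger_gap: 0.0
grip_force: 0.0
```

```bash
python3 -m handwheel '[[-0.0283,-0.022,0,0,0,0,0],[-0.0283,-0.022,0,0,0,0,0],[0,0,0,0,0,0,0],[0,0,0,0,0,0,0],[0,0,0,0,0,0,0]]'
python3 - <<'E'
from h import *
s=r.sense();b,d=r.snapshot("wrist"); cv2.imwrite("pics/w1.png",b)
E
```

```text
time: 1.77
tool_pos: [572.5, 231.6, 249.6]
tcp_rot: [-180.0, -0.1, 177.7]
ft_force: [-0.4, 0.2, 0.5]
finger_gap: -0.1
grip_force: 0.0
```

View pics/w1.png

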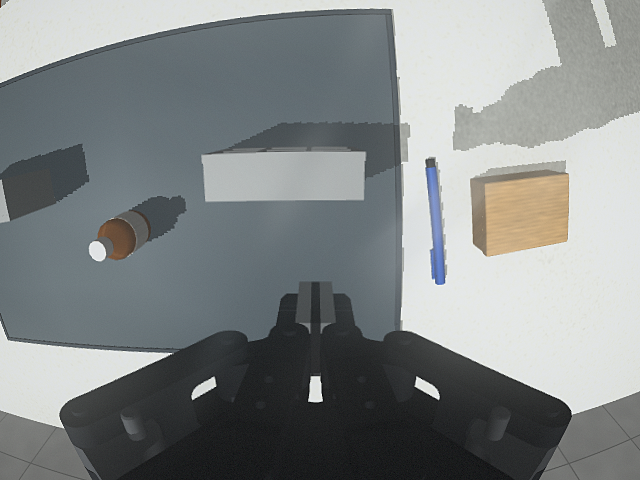

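The wrist view shows the plate's top edge square to the tool at (285,175), with the path beside it clear. I'll shift to beyond the hole face and go down to tip height 72 mm.

```bash
python3 -m handwheel '[[-0.0334,-0.0228,0,0,0,0,0],[0,0,0.032,0,0,0,0],[0,0,0.032,0,0,0,0],[0,0,0.032,0,0,0,0],[0,0,0.032,0,0,0,0],[0,0,0.030,0,0,0,0],[0,0,0,0,0,0,0],[0,0,0,0,0,0,0]]'
python3 -m handwheel '[[0.01,0,0,0,0,0,0],[0.006,0,0,0,0,0,0],[0.004,0,0,0,0,0,0],[0.003,0,0,0,0,0,0],[0.003,0,0,0,0,0,0],[0,0,0,0,0,0,0]]'
```

```text
time: 2.48
tool_pos: [603.0, 208.2, 90.6]
tcp_rot: [-179.9, -0.3, 177.9]
ft_force: [0.1, -0.3, 1.3]
finger_gap: 0.1
grip_force: 0.0
time: 2.98
tool_pos: [579.4, 208.7, 93.1]
tcp_rot: [180.0, 0.0, 177.8]
ft_force: [0.7, -0.2, -0.8]
finger_gap: -0.1
grip_force: 0.0
```

```bash
for i in 1; do python3 -m handwheel '[[0.003,0,0,0,0,0,0],[0.003,0,0,0,0,0,0],[0.003,0,0,0,0,0,0],[0.003,0,0,0,0,0,0],[0.003,0,0,0,0,0,0],[0.003,0,0,0,0,0,0],[0.003,0,0,0,0,0,0],[0.003,0,0,0,0,0,0]]'; done
python3 - <<'E'
from h import *
b,d=r.snapshot("scene"); cv2.imwrite("pics/s2.png",cv2.resize(b[180:420,160:480],(640,480)))
E
```

```text
time: 3.65
tool_pos: [555.3, 209.4, 92.4]
tcp_rot: [180.0, 0.0, 177.8]
ft_force: [0.7, 1.0, -0.4]
finger_gap: 0.1
grip_force: 0.3
```

View pics/s2.png

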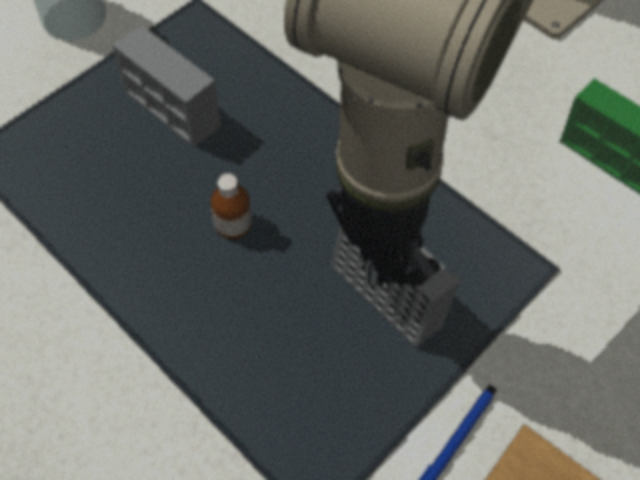

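The plate, crop (395,285), has begun to tip about its far bottom edge and hasn't slid. I'll keep pushing past the balance point.

```bash
python3 -m handwheel '[[0.003,0,0,0,0,0,0],[0.003,0,0,0,0,0,0],[0.003,0,0,0,0,0,0],[0.003,0,0,0,0,0,0],[0.003,0,0,0,0,0,0],[0.003,0,0,0,0,0,0],[0.003,0,0,0,0,0,0],[0.003,0,0,0,0,0,0]]'
python3 -m handwheel '[[0.003,0,0,0,0,0,0],[0.002,0,0,0,0,0,0],[0.002,0,0,0,0,0,0],[0,0,0,0,0,0,0],[0,0,0,0,0,0,0],[0,0,0,0,0,0,0]]'
cat > chk.py <<'E'
from h import *
b,d=r.snapshot("scene"); W=cloud("scene",d)
for nm,y0,y1 in(("left",100,290),("right",-260,-60)):
    m=(W[...,2]>12)&(W[...,0]>380)&(W[...,0]<760)&(W[...,1]>y0)&(W[...,1]<y1)&(W[...,2]<97)
    P=W[m]; print(nm,len(P),np.percentile(P,2,0).round(),np.percentile(P,98,0).round(),np.median(P,0).round())
cv2.imwrite("pics/chk.png",b)
E
python3 chk.py
```

```text
time: 4.37
tool_pos: [531.1, 210.4, 92.2]
tcp_rot: [-180.0, -0.0, 177.8]
ft_force: [-0.2, -0.0, -0.1]
finger_gap: 0.2
grip_force: 0.0
time: 4.87
tool_pos: [524.6, 210.6, 92.4]
tcp_rot: [180.0, 0.0, 177.8]
ft_force: [0.0, -0.8, -0.4]
finger_gap: 0.2
grip_force: 0.0
left 1525 [434. 151.  13.] [533. 274.  87.] [498. 243.  39.]
right 1675 [ 516. -206.   15.] [564. -82.  92.] [ 549. -130.   85.]
```

The left plate is flat: its top is at 39 mm, expected 41. Next I'll rise, turn to the right plate's face and cross over.

```bash
python3 -m handwheel '[[0,0,-0.038,0,0,0,0],[0,0,-0.038,0,0,0,0],[0,0,-0.038,0,0,0,0],[0,0,-0.036,0,0,-5.4,0],[0.007,-0.0356,0,0,0,0,0],[0.007,-0.0356,0,0,0,0,0],[0.007,-0.0356,0,0,0,0,0],[0.007,-0.0356,0,0,0,0,0]]'
python3 -m handwheel '[[0.007,-0.0356,0,0,0,0,0],[0.007,-0.0356,0,0,0,0,0],[0.007,-0.0356,0,0,0,0,0],[0.007,-0.0356,0,0,0,0,0],[0.007,-0.0356,0,0,0,0,0],[0.007,-0.0356,0,0,0,0,0],[0,0,0,0,0,0,0],[0,0,0,0,0,0,0]]'
python3 chk.py
```

```text
time: 5.58
tool_pos: [504.2, 65.7, 242.7]
tcp_rot: [-180.0, 0.1, -176.8]
ft_force: [0.9, 0.2, -0.1]
finger_gap: -0.2
grip_force: 0.0
time: 6.25
tool_pos: [473.9, -150.5, 242.3]
tcp_rot: [180.0, -0.0, -177.1]
ft_force: [0.3, 1.4, 0.1]
finger_gap: 0.0
grip_force: 0.0
left 2617 [433. 149.  15.] [517. 274.  44.] [480. 215.  40.]
right 1675 [ 516. -207.   15.] [564. -82.  92.] [ 549. -130.   86.]
```

View pics/chk.png

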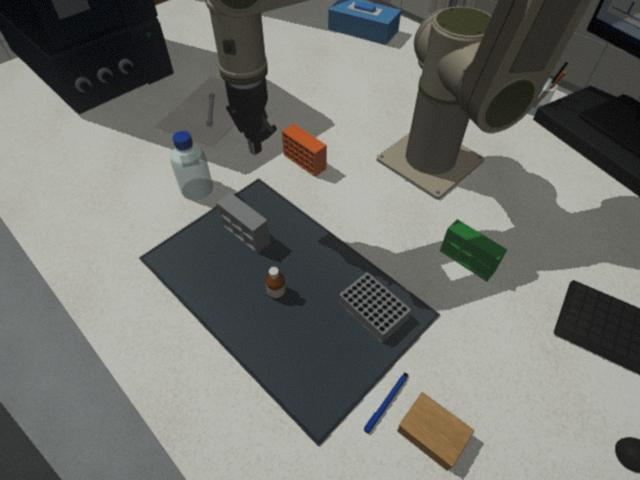

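The left plate lies flat with holes up at (376,305). The right one still stands at (243,225). Now I'll descend and push it towards +x.

```bash
python3 -m handwheel '[[0,0,0.038,0,0,0,0],[0,0,0.038,0,0,0,0],[0,0,0.038,0,0,0,0],[0,0,0.037,0,0,0,0],[0,0,0,0,0,0,0],[-0.010,0.001,0,0,0,0,0],[-0.007,0,0,0,0,0,0],[0,0,0,0,0,0,0]]'
python3 -m handwheel '[[-0.003,0,0,0,0,0,0],[-0.003,0,0,0,0,0,0],[-0.003,0,0,0,0,0,0],[-0.003,0,0,0,0,0,0],[-0.003,0,0,0,0,0,0],[-0.003,0,0,0,0,0,0],[-0.003,0,0,0,0,0,0],[-0.003,0,0,0,0,0,0]]'
python3 chk.py
```

```text
time: 6.97
tool_pos: [495.2, -147.0, 94.9]
tcp_rot: [-179.9, 0.3, -176.8]
ft_force: [0.9, 0.4, 0.6]
finger_gap: 0.2
grip_force: 0.0
time: 7.63
tool_pos: [515.4, -145.5, 91.2]
tcp_rot: [180.0, -0.0, -176.8]
ft_force: [-1.2, 0.2, 0.4]
finger_gap: -0.5
grip_force: 0.4
left 2616 [433. 149.  15.] [517. 274.  44.] [480. 216.  40.]
right 1598 [ 520. -207.   15.] [574. -82.  96.] [ 555. -129.   89.]
```

Tipping has begun: the top edge is rising and the base edge hasn't moved. Continuing.

```bash
python3 -m handwheel '[[-0.003,0,0,0,0,0,0],[-0.003,0,0,0,0,0,0],[-0.003,0,0,0,0,0,0],[-0.003,0,0,0,0,0,0],[-0.003,0,0,0,0,0,0],[-0.003,0,0,0,0,0,0],[-0.003,0,0,0,0,0,0],[-0.003,0,0,0,0,0,0]]'
python3 -m handwheel '[[-0.003,0,0,0,0,0,0],[-0.002,0,0,0,0,0,0],[-0.002,0,0,0,0,0,0],[0,0,0,0,0,0,0],[0,0,0,0,0,0,0],[0,0,0,0,0,0,0]]'
python3 chk.py
```

```text
time: 8.35
tool_pos: [539.5, -144.0, 91.3]
tcp_rot: [180.0, 0.0, -176.8]
ft_force: [-0.4, 0.6, -0.8]
finger_gap: 0.2
grip_force: 0.0
time: 8.85
tool_pos: [546.0, -143.7, 91.2]
tcp_rot: [180.0, -0.0, -176.8]
ft_force: [-0.6, -0.2, -0.0]
finger_gap: 0.1
grip_force: 0.0
left 2615 [433. 149.  16.] [517. 274.  44.] [480. 215.  40.]
right 2179 [ 557. -203.   15.] [649. -78.  85.] [ 609. -132.   46.]
```

Fallen: its top is at 46 mm, expected 47. I'll withdraw upward and check.

```bash
python3 -m handwheel '[[0,0,-0.036,0,0,0,0],[0,0,-0.036,0,0,0,0],[0,0,-0.036,0,0,0,0],[0.03,0,-0.02,0,0,0,0],[0.03,0,0,0,0,0,0],[0.03,0,0,0,0,0,0],[0,0,0,0,0,0,0],[0,0,0,0,0,0,0]]'
python3 chk.py
python3 - <<'E'
from h import *
d=r.snapshot("scene")[1]; W=cloud("scene",d)
for y0,y1,z0 in((100,290,36),(-260,-60,42)):
    m=(abs(W[...,2]-z0-3)<9)&(W[...,0]>420)&(W[...,0]<660)&(W[...,1]>y0)&(W[...,1]<y1)
    P=W[m]; A=np.c_[P[:,:2],np.ones(len(P))]; print(np.linalg.lstsq(A,P[:,2],rcond=None)[0][:2],cv2.minAreaRect(P[:,:2].astype(np.float32)))
E
```

```text
time: 9.57
tool_pos: [455.2, -148.8, 219.4]
tcp_rot: [-180.0, 0.0, -176.9]
ft_force: [0.0, 0.4, -0.4]
finger_gap: 0.0
grip_force: 0.0
left 2618 [433. 150.  15.] [517. 274.  44.] [480. 216.  40.]
right 2124 [ 564. -203.   14.] [649. -78.  51.] [ 610. -131.   46.]
[-0.01426255 -0.00354765] ((473.23114013671875, 210.41586303710938), (127.61190795898438, 88.5982437133789), 88.20201873779297)
[-0.01202369 -0.01067574] ((604.7271728515625, -142.629150390625), (87.10794830322266, 129.7799530029297), 3.150723457336426)
```

View pics/chk.png

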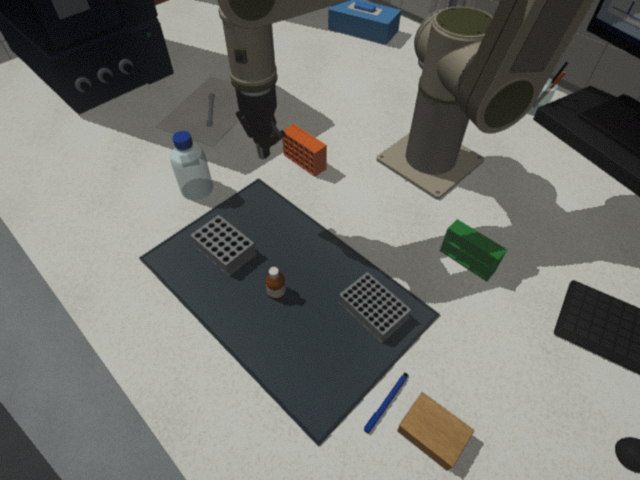

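Both plates lie flat with holes up, at (223,243) and (376,305). They moved about 64 and 67 mm, and everything else is where it was.

```bash
python3 -c "
from bench import r;print(r.hand_in())"
```

```text
the job is handed in; nothing more can be done
None
```

Both plates were tipped onto their bases with light fingertip pushes, holes up and about 65 mm from where they stood, nothing else was moved, and the job is handed in (no verdict was returned).

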